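# Weigh the canister on the baker's balance

## Task

Weigh the canister on the two-plate balance: set brass weights from their tray gently on the empty plate, and slide the brass poise along its bar, until the beam rests level with the red pointer on the green middle mark. Leave the canister standing on its plate, the weights you do not need standing in their tray, and everything else on the worktop where it is.

Things in the scene. Friction and masses are not known exactly. Their poses are not given: they have to be found in the camera images.
- scale: baker's two-plate balance, fixed: dark base 150 x 330 mm; origin on the worktop under its centre, x away from the robot's side, y along the beam towards the canister's plate, z up. The plates sit on the beam ends at y = +130 mm (canister) and -130 mm (weights); a linkage keeps both level, and where a load stands on its plate makes no difference. Pivot 70 mm up; white dial at x = +24 mm, up to 194 mm high
- bar_mid (a point): middle of the upper edge of the poise bar, 6 mm thick, 250 mm long along the scale's y, at the scale's x = -125 mm, 82 mm above the worktop when level; part of the beam, it tilts with it, its ends up to 15 mm higher or lower. Two arms below the bar, lower than its upper edge, carry it
- beam (a joint): tilt of the beam in rad: 0 level, positive with the weights' plate down, negative with the canister's plate down; stops at -0.12 and +0.12. When level its red pointer stands at the green middle mark of the dial. It leans 0.010 rad for every 10 g by which one side is heavier, so it lies on a stop when over 120 g out; damped, it settles in about 1.5 s
- pointer_tip (a point): tip of the red pointer, 132 mm above the pivot
- weights_plate_top (a point): centre of the upper face of the weights' plate: a flat round steel plate 160 mm across, 120 mm above the worktop when level, about 16 mm higher or lower at the stops; empty at the start
- weights_plate: the weights' plate and its stem; origin on the beam, 50 mm below the plate's upper face
- goods_plate_top (a point): centre of the upper face of the like plate that carries the canister
- poise (a joint): place of the poise along its bar in m: 0 at the canister's end (scale y = +100 mm, counts nothing), 0.200 at the weights' end (scale y = -100 mm, counts as 520 g on the weights' plate); each mm counts 2.6 g. With the poise at 0 and empty plates the beam is level. It slides at about 1 N and stays where it is left; at the start it stands near 0
- poise_top (a point): centre of the top of the poise, a brass block 40 mm along the bar, 30 mm across it and 67 mm high that rides on the bar; its top is 125 mm above the worktop when level (43 mm above the bar's upper edge), up to 12 mm higher or lower as the beam tilts
- canister: white canister with a blue band and a wooden lid, 93 mm across, 145 mm high, origin under its centre; it stands on its plate; its mass is not known, 590 to 990 g
- tray: dark wooden tray with three compartments in a row, 240 mm long (its x), 96 mm wide (its y), walls 22 mm high, floor 6 mm thick, dividers as high as the walls, 78 mm apart; fixed; origin under its centre
- weight_500: the large brass weight, 500 g: foot 46 mm across and 26 mm high, neck 17 mm, knob 30 mm across from 40 to 64 mm up; origin under its centre; stands in a compartment of the tray
- weight_200a: a small brass weight, 200 g: foot 34 mm across and 18 mm high, knob 22 mm across from 28 to 48 mm up; origin under its centre; stands in a compartment of the tray
- weight_200b: a second small brass weight of 200 g, just like weight_200a
- mug: white mug with a handle, 80 mm across, 95 mm high; a bystander, to be left alone; origin under its centre
- bowl: blue bowl, 140 mm across, 60 mm high; a bystander, to be left alone; origin under its centre
- pepper_mill: turned wooden pepper mill, 56 mm across, 165 mm high; a bystander, to be left alone; origin under its centre
- jam_jar: amber glass jar with a red cap, 68 mm across, 90 mm high; a bystander, to be left alone; origin under its centre
- spatula: spatula lying flat; a bystander, to be left alone; origin under its centre
- tea_tin: green tin, 72 mm across, 110 mm high; a bystander, to be left alone; origin under its centre
- cup: terracotta cup, 68 mm across, 75 mm high; a bystander, to be left alone; origin under its centre
Things that resemble listed ones, but are neither listed nor needed, are in the scene too. What is shaped like the weight_500 but blue or turquoise is not meant.

How it is judged:
At the end, for the whole second after the job is handed in: The beam rests within 0.025 rad of level (pointer tip within 3 mm of the mark), moving under 0.04 rad/s. The canister stands upright within 70 mm of its plate's centre. Every brass weight stands upright, fully on the weights' plate or in the tray, at least one on the plate (value of joint beam between -0.025 and 0.025 rad and velocity of joint beam between -0.04 and 0.04 rad/s and horizontal distance between canister and goods_plate_top below 0.07 m and z of canister in the frame of goods_plate_top between -0.006 and 0.006 m and angle between canister's own z axis and vertical below 0.1 rad and ((horizontal distance between weight_500 and weights_plate_top below 0.078 m and z of weight_500 in the frame of weights_plate_top between -0.006 and 0.006 m and angle between weight_500's own z axis and vertical below 0.12 rad and linear speed of weight_500 below 0.03 m/s) or (horizontal distance between weight_200a and weights_plate_top below 0.078 m and z of weight_200a in the frame of weights_plate_top between -0.006 and 0.006 m and angle between weight_200a's own z axis and vertical below 0.12 rad and linear speed of weight_200a below 0.03 m/s) or (horizontal distance between weight_200b and weights_plate_top below 0.078 m and z of weight_200b in the frame of weights_plate_top between -0.006 and 0.006 m and angle between weight_200b's own z axis and vertical below 0.12 rad and linear speed of weight_200b below 0.03 m/s)) and ((horizontal distance between weight_500 and weights_plate_top below 0.078 m and z of weight_500 in the frame of weights_plate_top between -0.006 and 0.006 m and angle between weight_500's own z axis and vertical below 0.12 rad and linear speed of weight_500 below 0.03 m/s) or (x of weight_500 in the frame of tray between -0.12 and 0.12 m and y of weight_500 in the frame of tray between -0.048 and 0.048 m and height (world z) of weight_500 below 0.02 m and angle between weight_500's own z axis and vertical below 0.12 rad)) and ((horizontal distance between weight_200a and weights_plate_top below 0.078 m and z of weight_200a in the frame of weights_plate_top between -0.006 and 0.006 m and angle between weight_200a's own z axis and vertical below 0.12 rad and linear speed of weight_200a below 0.03 m/s) or (x of weight_200a in the frame of tray between -0.12 and 0.12 m and y of weight_200a in the frame of tray between -0.048 and 0.048 m and height (world z) of weight_200a below 0.02 m and angle between weight_200a's own z axis and vertical below 0.12 rad)) and ((horizontal distance between weight_200b and weights_plate_top below 0.078 m and z of weight_200b in the frame of weights_plate_top between -0.006 and 0.006 m and angle between weight_200b's own z axis and vertical below 0.12 rad and linear speed of weight_200b below 0.03 m/s) or (x of weight_200b in the frame of tray between -0.12 and 0.12 m and y of weight_200b in the frame of tray between -0.048 and 0.048 m and height (world z) of weight_200b below 0.02 m and angle between weight_200b's own z axis and vertical below 0.12 rad))); the robot touches nothing.
It fails at once if a weight is dropped or rammed onto the plate (comes down on it faster than 0.5 m/s or with over 40 N) (contact force between any of weight_500, weight_200a, weight_200b and weights_plate above 40 N or (horizontal distance between weight_500 and weights_plate_top below 0.09 m and z of weight_500 in the frame of weights_plate_top between -0.005 and 0.015 m and linear speed of weight_500 above 0.5 m/s) or (horizontal distance between weight_200a and weights_plate_top below 0.09 m and z of weight_200a in the frame of weights_plate_top between -0.005 and 0.015 m and linear speed of weight_200a above 0.5 m/s) or (horizontal distance between weight_200b and weights_plate_top below 0.09 m and z of weight_200b in the frame of weights_plate_top between -0.005 and 0.015 m and linear speed of weight_200b above 0.5 m/s)).
It fails at once if the canister is tipped, or pushed to the edge of its plate (angle between canister's own z axis and vertical above 0.3 rad or horizontal distance between canister and goods_plate_top above 0.07 m).
It fails at once if a bystander is moved more than 30 mm or knocked over (distance of any of mug, bowl, pepper_mill, jam_jar, spatula, tea_tin, cup from where it was at the start of the episode above 0.03 m or angle between any of mug, bowl, pepper_mill, jam_jar, spatula, tea_tin, cup's own z axis and vertical above 0.5 rad).
It also fails if it takes over 67 s, if anything falls off the work surface, if the arm or the gripper's body presses on something with over 40 N, if the wrist force passes 120 N, or if a joint passes its speed limit or range.

## Robot

A 6-joint arm with a two-finger parallel gripper is mounted at the origin on the work surface. World frame = base frame: x ahead of the robot, y to its left, z up, the work surface at z = 0. Lengths are in m, angles in rad, forces in N, time in s.
With the tool pointing down it reaches from about 0.375 to 0.925 m from the base axis. Payload 5.7 kg.
Tool frame: the origin (TCP) lies midway between the tips of the shut fingers; the grasp point (between the pads) lies arm.grasp_offset behind it (arm.grasp_offset is the distance from the TCP to the grasp point, in m); z points along the fingers, y is the line along which they close (so a half turn about z gives the same grasp; the last joint's range is limited). The gripper opens to 88 mm and grips with 3 to 60 N. Pads are 20 mm wide; open, the fingers measure 115 mm over their backs; the gripper's body (75 mm by 178 mm) begins 61 mm behind the grasp point.
Start: joints at [-1.217, 0.359, 1.51, -0, 1.272, -0.115], TCP at [0.271, -0.535, 0.223] pointing down, gripper open.
Joint ranges: [-2.97, 2.97], [-1.01, 2.36], [0.21, 2.38], [-0.96, 4.11], [0.2, 2.71], [-2.98, 2.98]. Speed limits (rad/s): [2.39, 2.39, 3.14, 3.14, 3.14, 3.14].

## Interface

Orientations are given as a 3x3 rotation matrix whose columns are the frame's x, y, z axes.
In Python, from rig import arm gives the robot as it stands.
- The arm moves only by the shell command python3 -m creep 'ROWS' [FORCE]. ROWS is a JSON object of lists of equal length, an entry for each row: "linear": the shift along the tool's x, y, z scaled (see below), a list of three; "rotation": the turn, a rotation vector about the tool's x, y, z scaled (see below), a list of three; "hand": the opening, from -1 (shut) to 1 (fully open). A call has exactly 10 rows; each row shifts and turns the commanded pose from where the row before left it, along the tool's axes as they then stand; what a row does not reach is not made up. The controller multiplies each number of a shift by 0.025 m and each number of a turn by 5 degrees. A row lasts 1/12 s, in which the tool goes at most 41.7 mm and 7.16 degrees, less where a joint would pass 70% of its speed; a pose out of reach is approached as far as the arm can. A call with a number of a shift or a turn outside -1 to 1 is refused whole. A call with a gripper value outside its range is refused whole. The fingers move at their own pace and stop on an object; FORCE is the grip in N (left out, the last holds). Time passes only in rows, so rows that do not move let the fingers close, or fill a call up. It gives the time, the measured TCP pose, the force, the opening and the grip force at its end, in the units of the state.
- arm.get_state(): the state, without advancing time (a new reading comes with each control period).
- arm.snapshot(name): name is "scene" or "top" or "wrist"; returns a dict with "color" (480x640x3 uint8, red, green, blue), "z_map" (480x640 float32, m along the optical axis (not along the pixel's ray), 0 where there is no reading), "K" (3x3 intrinsics, pixels), "cam_to_world" (4x4, takes a point from camera to world coordinates); the wrist camera has in their place "hand_eye" (4x4, takes a point from camera to tool coordinates, whose origin is the TCP and whose axes are the flange's). Camera axes: x right, y up, looking along -z (the intrinsics and any distortion apply to the point x, -y, -z); pixel columns grow to the right and rows downward; lengths in m; the calibration is good to about 2 mm. A picture is of the moment at which its call begins: read the wrist's pose just before it.
- arm.hand_in(): hands the job in; it is judged then, once.
The state is a dict: "t": time; "joints": joint angles; "joint_vel": joint speeds; "joint_torque": joint torques, N m; "tcp_pos": TCP position; "eef_rot": TCP orientation; "wrist_force": force on the tool from outside, world axes, zero at the start; "torque": the same for the moment, N m; "opening": finger opening in m; "grasp_force": force on a finger pad.
Only numpy, scipy, OpenCV 4.12 (cv2) and the standard library are available. Lean on these libraries where they do the work, as an engineer would, in place of code of your own. Each camera call takes 0.05 s, during which the arm holds its last target. There are 200 camera calls.

## Working session

There is one attempt and no reset: what is moved stays moved. The work goes in short steps, Python scripts to look and compute and a shell command to move; the robot and the scene stay as the last step left them, time stands still between calls to the robot, and variables do not carry over. Pictures are saved under pics/ and viewed, at most 10 in all, crops included, and the job is handed in when it is done.

```bash
mkdir -p pics; ls
cat > h.py <<'E'
import numpy as np, cv2
from rig import arm
def snap(n):
    st=arm.get_state(); s=arm.snapshot(n)
    if 'hand_eye' in s:
        T=np.eye(4);T[:3,:3]=np.array(st['eef_rot']);T[:3,3]=st['tcp_pos'];s['cam_to_world']=T@np.array(s['hand_eye'])
    np.savez('pics/'+n+'.npz',**{k:s[k] for k in('color','z_map','K','cam_to_world')})
    return s
def cloud(s):
    K=s['K'];z=s['z_map'];v,u=np.mgrid[:z.shape[0],:z.shape[1]]
    p=np.stack([(u-K[0,2])/K[0,0]*z,-(v-K[1,2])/K[1,1]*z,-z,np.ones_like(z)],-1)
    return (p@np.array(s['cam_to_world']).T)[...,:3]
def save(c,f,box=None,sc=1):
    if box: u0,v0,u1,v1=box;c=c[v0:v1,u0:u1]
    c=cv2.resize(c,None,fx=sc,fy=sc,interpolation=cv2.INTER_CUBIC)
    cv2.imwrite('pics/'+f,c[...,::-1])
E
python3 - <<'E'
from h import *
for n in('top','scene'):
    s=snap(n);save(s['color'],n+'1.png');print(n,s['K'],s['cam_to_world'])
print(arm.get_state(),arm.grasp_offset)
E
```

```text
pics
top [[559.64148579   0.         318.77618199]
 [  0.         559.64148579 242.09775162]
 [  0.           0.           1.        ]] [[-1.65064875e-03  9.85715406e-01 -1.68411444e-01  3.15364479e-01]
 [-9.99875094e-01  1.02031645e-03  1.57719936e-02 -8.50759995e-03]
 [ 1.57185300e-02  1.68416442e-01  9.85590599e-01  1.76073833e+00]
 [ 0.00000000e+00  0.00000000e+00  0.00000000e+00  1.00000000e+00]]
scene [[512.5117872    0.         326.34204722]
 [  0.         512.5117872  236.51390495]
 [  0.           0.           1.        ]] [[ 0.88467428 -0.31408887  0.34452808  1.10333876]
 [ 0.46581023  0.56491853 -0.68109315 -1.01819459]
 [ 0.01929348  0.7630303   0.6460747   1.08506743]
 [ 0.          0.          0.          1.        ]]
{'t': 0.1, 'joints': array([-1.21712800e+00,  3.59419498e-01,  1.51132911e+00, -4.56787920e-05,
        1.27250489e+00, -1.15094615e-01]), 'joint_vel': array([-4.60454440e-05, -2.51679062e-03, -2.32422508e-03,  5.82973561e-05,
        2.97196629e-04,  1.48127185e-03]), 'joint_torque': array([ 1.13107541e-03, -5.16356242e+01, -2.71406329e+01,  6.76628924e-02,
        2.75765907e-02, -3.24357586e-05]), 'tcp_pos': array([ 0.27083075, -0.53469   ,  0.22189982]), 'eef_rot': array([[ 8.92121818e-01,  4.51794514e-01, -6.16176583e-04],
       [ 4.51794910e-01, -8.92120495e-01,  1.54292518e-03],
       [ 1.47381375e-04, -1.65486266e-03, -9.99998620e-01]]), 'wrist_force': array([ 0.02617596, -0.23430294,  0.52607071]), 'torque': array([-0.03695857,  0.00244065,  0.05450679]), 'grasp_force': 0.0, 'opening': 0.08762998869547364} 0.0187
```

View pics/top1.png

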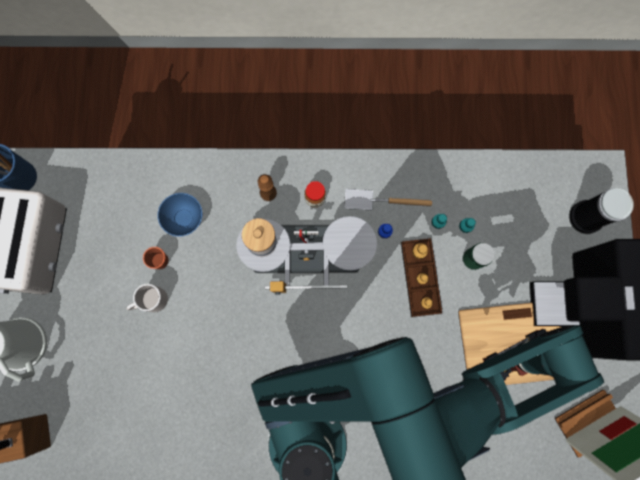

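View pics/scene1.png

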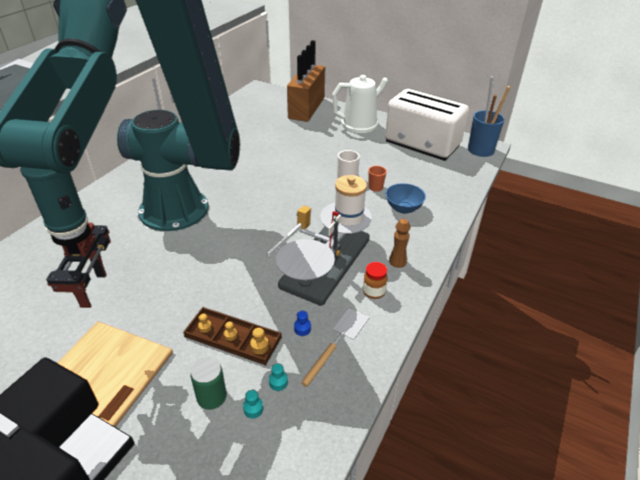

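Top view: the brass candidates in the tray are a large one at about (421,250) and smaller ones at (423,278) and (427,302). The lookalikes are blue at (385,230) and turquoise at (440,220) and (467,224), and none of those is meant. The 500 g should be the upper one at (421,250). With it on the plate, the poise covers the remaining 90–490 g.

Run:
```python
from h import *
s=np.load('pics/top.npz');P=cloud(s);c=s['color']
save(c,'top2.png',(230,180,450,325),3.6)
def st(name,box,zl,zh):
    u0,v0,u1,v1=box;q=P[v0:v1,u0:u1].reshape(-1,3);q=q[(q[:,2]>zl)&(q[:,2]<zh)]
    print(name,len(q),'med',q.mean(0).round(4),'lo',q.min(0).round(3),'hi',q.max(0).round(3))
st('w500 knob',(408,238,434,266),.05,.09)
st('w200 mid',(410,267,436,290),.040,.07)
st('w200 low',(413,291,440,314),.040,.07)
st('blue',(376,220,396,240),.04,.09)
st('wplate',(325,215,380,275),.10,.16)
st('gplate',(235,215,290,275),.08,.15)
st('canister',(235,215,290,275),.2,.30)
st('poise',(265,275,290,297),.1,.14)
for v in range(280,296,2):print(v,[P[v,u].round(3).tolist() for u in(292,300,340,346)])
st('spat',(340,180,435,210),.003,.05)
```

```text
w500 knob 85 med [ 0.5839 -0.3524  0.0663] lo [ 0.57  -0.369  0.051] hi [ 0.6   -0.339  0.082]
w200 mid 43 med [ 0.4967 -0.3581  0.0501] lo [ 0.487 -0.369  0.04 ] hi [ 0.506 -0.348  0.06 ]
w200 low 43 med [ 0.4217 -0.3685  0.0512] lo [ 0.412 -0.379  0.04 ] hi [ 0.432 -0.359  0.064]
blue 81 med [ 0.6488 -0.2455  0.0603] lo [ 0.635 -0.26   0.048] hi [ 0.664 -0.232  0.073]
wplate 2214 med [ 0.5903 -0.1253  0.1348] lo [ 0.513 -0.204  0.121] hi [ 0.67  -0.053  0.147]
gplate 1256 med [0.5702 0.1251 0.1047] lo [0.51  0.054 0.092] hi [0.67  0.213 0.15 ]
canister 879 med [0.5966 0.1363 0.2285] lo [0.552 0.092 0.202] hi [0.644 0.184 0.256]
poise 142 med [0.4636 0.09   0.1133] lo [0.443 0.071 0.1  ] hi [0.479 0.109 0.123]
280 [[0.495, 0.048, -0.003], [0.495, 0.023, 0.001], [0.494, -0.103, 0.005], [0.495, -0.123, -0.004]]
282 [[0.489, 0.048, -0.002], [0.489, 0.023, 0.0], [0.489, -0.104, -0.001], [0.489, -0.123, -0.003]]
284 [[0.482, 0.048, 0.005], [0.482, 0.023, -0.002], [0.483, -0.104, -0.004], [0.482, -0.122, 0.001]]
286 [[0.476, 0.048, 0.001], [0.475, 0.023, 0.005], [0.467, -0.098, 0.094], [0.467, -0.116, 0.095]]
288 [[0.463, 0.045, 0.082], [0.462, 0.021, 0.083], [0.463, -0.099, 0.079], [0.47, -0.122, -0.003]]
290 [[0.464, 0.048, -0.002], [0.464, 0.023, -0.006], [0.463, -0.103, 0.001], [0.464, -0.122, -0.003]]
292 [[0.457, 0.048, -0.003], [0.457, 0.023, -0.003], [0.457, -0.103, -0.002], [0.457, -0.122, 0.004]]
294 [[0.451, 0.048, -0.007], [0.451, 0.023, 0.002], [0.451, -0.103, 0.0], [0.451, -0.122, 0.001]]
spat 882 med [ 0.7639 -0.2582  0.009 ] lo [ 0.722 -0.412  0.003] hi [ 0.821 -0.105  0.031]
```

View pics/top2.png

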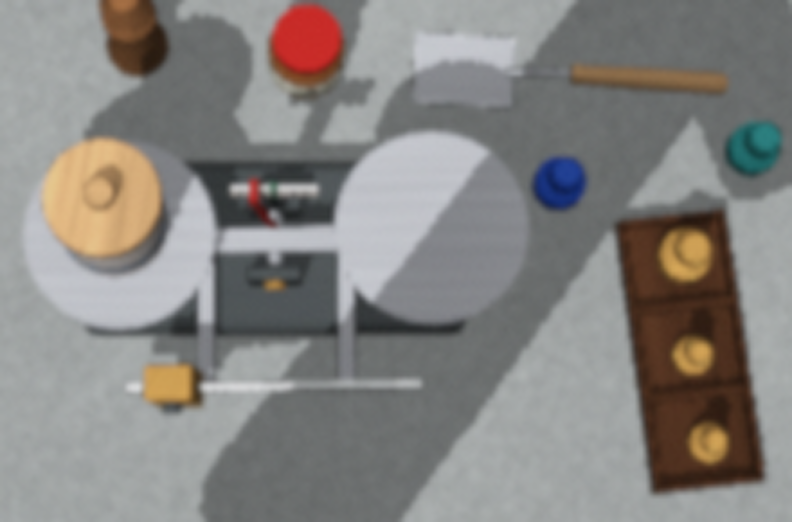

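The crop shows the large brass weight in the upper compartment at crop (686,253). The two small ones are below it at (693,353) and (709,441), and the blue and turquoise lookalikes stand outside the tray. Starting the move: turn the tool square to the world axes, then travel.

```bash
python3 -m creep '{"linear":[[0,0,0],[0,0,0],[0,0,0],[0,0,0],[0,0,0],[0,0,0],[1,0,0],[1,0,0],[1,0,0],[1,0,0]],"rotation":[[0,0,0.9],[0,0,0.9],[0,0,0.9],[0,0,0.9],[0,0,0.9],[0,0,0.87],[0,0,0],[0,0,0],[0,0,0],[0,0,0]],"hand":[1,1,1,1,1,1,1,1,1,1]}' 15
python3 -m creep '{"linear":[[1,-0.8,0],[1,-0.8,0],[1,-0.8,0],[1,-0.8,0],[1,-0.8,0],[1,-0.8,0],[1,-0.8,0],[1,-0.8,0],[0,0,0],[0,0,0]],"rotation":[[0,0,0],[0,0,0],[0,0,0],[0,0,0],[0,0,0],[0,0,0],[0,0,0],[0,0,0],[0,0,0],[0,0,0]],"hand":[1,1,1,1,1,1,1,1,1,1]}'
python3 - <<'E'
from h import *
s=snap('wrist');save(s['color'],'w1.png');st=arm.get_state();print(st['eef_rot'].round(3),st['tcp_pos'])
P=cloud(s);q=P.reshape(-1,3);q=q[(abs(q[:,0]-.584)<.03)&(abs(q[:,1]+.352)<.03)&(q[:,2]>.045)&(q[:,2]<.09)]
print(len(q),q.mean(0),q.min(0),q.max(0))
E
```

```text
t: 0.93
tcp_pos: [0.3718, -0.5349, 0.2222]
eef_rot: [[1.0, -0.0, -0.001], [-0.0, -1.0, 0.001], [-0.001, -0.001, -1.0]]
wrist_force: [-0.3, -0.0, -0.6]
opening: 0.0878
grasp_force: 0.0
t: 1.77
tcp_pos: [0.5719, -0.3737, 0.2219]
eef_rot: [[1.0, 0.003, -0.001], [0.003, -1.0, 0.001], [-0.001, -0.001, -1.0]]
wrist_force: [-0.6, -0.7, 0.2]
opening: 0.0875
grasp_force: 0.0
[[ 1.     0.002 -0.001]
 [ 0.002 -1.     0.   ]
 [-0.001 -0.    -1.   ]] [ 0.57087838 -0.37470035  0.22200662]
837 [ 0.58914134 -0.35452162  0.06868177] [ 0.57332819 -0.36832817  0.05028268] [ 0.60244263 -0.33924736  0.07269076]
```

View pics/w1.png

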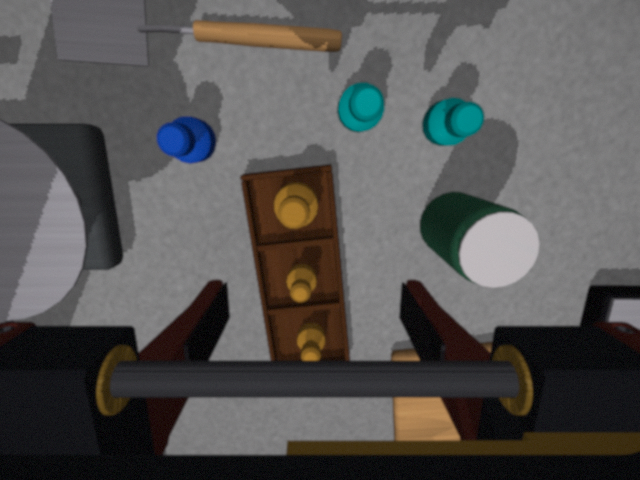

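The wrist view shows the 500 g knob at (295,210), straight ahead of the fingers and clear of the tin. Descending and gripping.

```bash
python3 -m creep '{"linear":[[0.66,-0.83,0],[0,0,0],[0,0,1],[0,0,1],[0,0,1],[0,0,1],[0,0,1],[0,0,1],[0,0,0.9],[0,0,0.45]],"rotation":[[0,0,0],[0,0,0],[0,0,0],[0,0,0],[0,0,0],[0,0,0],[0,0,0],[0,0,0],[0,0,0],[0,0,0]],"hand":[1,1,1,1,1,1,1,1,1,1]}' 20
python3 -m creep '{"linear":[[0,0,0],[0,0,0],[0,0,0],[0,0,0],[0,0,0],[0,0,0],[0,0,0],[0,0,0],[0,0,0],[0,0,0]],"rotation":[[0,0,0],[0,0,0],[0,0,0],[0,0,0],[0,0,0],[0,0,0],[0,0,0],[0,0,0],[0,0,0],[0,0,0]],"hand":[-1,-1,-1,-1,-1,-1,-1,-1,-1,-1]}' 20
```

```text
t: 2.65
tcp_pos: [0.5845, -0.3547, 0.0358]
eef_rot: [[1.0, -0.001, -0.004], [-0.001, -1.0, 0.002], [-0.004, -0.002, -1.0]]
wrist_force: [-1.8, -0.1, -0.2]
opening: 0.0878
grasp_force: 0.0
t: 3.48
tcp_pos: [0.5876, -0.3542, 0.0391]
eef_rot: [[1.0, 0.0, 0.0], [0.0, -1.0, 0.0], [0.0, -0.0, -1.0]]
wrist_force: [-0.6, 1.0, 1.7]
opening: 0.0295
grasp_force: 20.0
```

```bash
python3 -m creep '{"linear":[[0,0,-0.5],[0,0,-1],[0,0,-1],[0,0,-1],[0,0,-1],[0,0,-1],[0,0,-1],[0,0,-1],[0,0,-0.5],[0,0,0]],"rotation":[[0,0,0],[0,0,0],[0,0,0],[0,0,0],[0,0,0],[0,0,0],[0,0,0],[0,0,0],[0,0,0],[0,0,0]],"hand":[-1,-1,-1,-1,-1,-1,-1,-1,-1,-1]}' 25
python3 -m creep '{"linear":[[0,-0.5,0],[0,-1,0],[0,-1,0],[0,-1,0],[0,-1,0],[0,-1,0],[0,-1,0],[0,-1,0],[0,-1,0],[0,-0.5,0]],"rotation":[[0,0,0],[0,0,0],[0,0,0],[0,0,0],[0,0,0],[0,0,0],[0,0,0],[0,0,0],[0,0,0],[0,0,0]],"hand":[-1,-1,-1,-1,-1,-1,-1,-1,-1,-1]}'
python3 -m creep '{"linear":[[0,0,0.5],[0,0,0.7],[0,0,0.5],[0,0,0.3],[0,0,0.2],[0,0,0.1],[0,0,0],[0,0,0],[0,0,0],[0,0,0]],"rotation":[[0,0,0],[0,0,0],[0,0,0],[0,0,0],[0,0,0],[0,0,0],[0,0,0],[0,0,0],[0,0,0],[0,0,0]],"hand":[-1,-1,-1,-1,-1,-1,-1,-1,-1,-1]}'
```

```text
t: 4.32
tcp_pos: [0.5889, -0.3555, 0.2426]
eef_rot: [[1.0, 0.0, 0.005], [0.0, -1.0, -0.003], [0.005, 0.003, -1.0]]
wrist_force: [1.2, 0.0, -4.8]
opening: 0.0292
grasp_force: 25.0
t: 5.15
tcp_pos: [0.5851, -0.1252, 0.2363]
eef_rot: [[1.0, 0.002, -0.005], [0.002, -1.0, 0.004], [-0.005, -0.004, -1.0]]
wrist_force: [-0.7, 0.0, -4.2]
opening: 0.029
grasp_force: 25.0
t: 5.98
tcp_pos: [0.588, -0.1297, 0.1822]
eef_rot: [[1.0, 0.0, 0.001], [0.0, -1.0, -0.0], [0.001, 0.0, -1.0]]
wrist_force: [0.1, 0.3, -5.7]
opening: 0.0289
grasp_force: 25.0
```

```bash
python3 -m creep '{"linear":[[0,0,0.08],[0,0,0.08],[0,0,0.08],[0,0,0.08],[0,0,0.04],[0,0,0.04],[0,0,0],[0,0,0],[0,0,0],[0,0,0]],"rotation":[[0,0,0],[0,0,0],[0,0,0],[0,0,0],[0,0,0],[0,0,0],[0,0,0],[0,0,0],[0,0,0],[0,0,0]],"hand":[-1,-1,-1,-1,-1,-1,-1,-1,-1,-1]}'
python3 -m creep '{"linear":[[0,0,0.03],[0,0,0.03],[0,0,0.03],[0,0,0.03],[0,0,0],[0,0,0],[0,0,0],[0,0,0],[0,0,0],[0,0,0]],"rotation":[[0,0,0],[0,0,0],[0,0,0],[0,0,0],[0,0,0],[0,0,0],[0,0,0],[0,0,0],[0,0,0],[0,0,0]],"hand":[-1,-1,-1,-1,-1,-1,-1,-1,-1,-1]}'
```

```text
t: 6.82
tcp_pos: [0.5876, -0.1294, 0.1715]
eef_rot: [[1.0, 0.0, 0.0], [0.0, -1.0, 0.0], [0.0, -0.0, -1.0]]
wrist_force: [-0.3, -0.7, -3.3]
opening: 0.0293
grasp_force: 25.0
t: 7.65
tcp_pos: [0.5875, -0.1294, 0.1686]
eef_rot: [[1.0, 0.0, 0.0], [0.0, -1.0, 0.0], [0.0, -0.0, -1.0]]
wrist_force: [-0.6, -0.1, -1.2]
opening: 0.0285
grasp_force: 25.0
```

```bash
python3 -m creep '{"linear":[[0,0,0.03],[0,0,0.03],[0,0,0],[0,0,0],[0,0,0],[0,0,0],[0,0,0],[0,0,0],[0,0,0],[0,0,0]],"rotation":[[0,0,0],[0,0,0],[0,0,0],[0,0,0],[0,0,0],[0,0,0],[0,0,0],[0,0,0],[0,0,0],[0,0,0]],"hand":[-1,-1,-1,-1,-1,-1,-1,-1,-1,-1]}'
python3 - <<'E'
from h import *
s=snap('scene');save(s['color'],'sc2.png',(230,150,430,310),4)
P=cloud(s)
q=cloud(snap('top'))[215:276,325:381].reshape(-1,3)
q=q[(q[:,2]>.1)&(q[:,2]<.16)&(q[:,1]>-.2)];print(len(q),np.median(q,0),arm.get_state()['wrist_force'])
E
```

```text
t: 8.48
tcp_pos: [0.5876, -0.1296, 0.167]
eef_rot: [[1.0, 0.0, 0.0], [0.0, -1.0, -0.0], [0.0, 0.0, -1.0]]
wrist_force: [-2.0, -1.0, 1.3]
opening: 0.0291
grasp_force: 25.0
777 [ 0.54740407 -0.12749259  0.13338023] [-1.72157802 -0.34193955  2.08270373]
```

View pics/sc2.png

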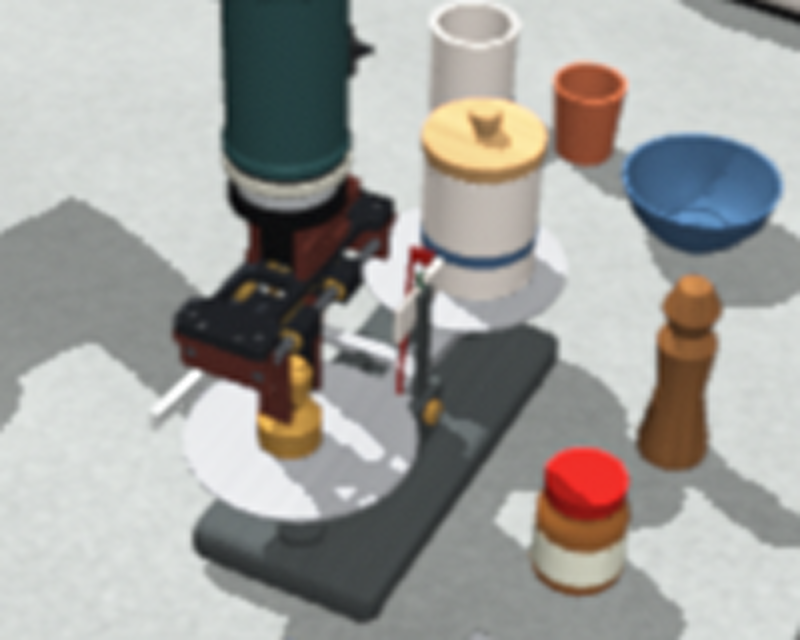

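The crop shows the 500 g weight standing on the weights' plate at (290,430), and the wrist force has changed sign. Opening and rising.

```bash
python3 -m creep '{"linear":[[0,0,0],[0,0,0],[0,0,0],[0,0,0],[0,0,0],[0,0,-0.3],[0,0,-0.6],[0,0,-1],[0,0,-1],[0,0,-0.6]],"rotation":[[0,0,0],[0,0,0],[0,0,0],[0,0,0],[0,0,0],[0,0,0],[0,0,0],[0,0,0],[0,0,0],[0,0,0]],"hand":[0.6,0.6,0.6,0.6,0.6,0.6,0.6,0.6,0.6,0.6]}'
python3 -m creep '{"linear":[[-0.8,0,0],[-1,0,0],[-1,0,0],[-1,0,0],[-1,0,0],[-1,0,0],[-1,0,0],[-0.9,0,0],[0,0,0],[0,0,0]],"rotation":[[0,0,0],[0,0,0],[0,0,0],[0,0,0],[0,0,0],[0,0,0],[0,0,0],[0,0,0],[0,0,0],[0,0,0]],"hand":[0.6,0.6,0.6,0.6,0.6,0.6,0.6,0.6,0.6,0.6]}'
python3 - <<'E'
from h import *
s=snap('top');P=cloud(s)
save(s['color'],'t3.png',(240,190,400,310),5)
def st(name,box,zl,zh):
    u0,v0,u1,v1=box;q=P[v0:v1,u0:u1].reshape(-1,3);q=q[(q[:,2]>zl)&(q[:,2]<zh)]
    print(name,len(q),q.mean(0).round(4),'lo',q.min(0).round(3),'hi',q.max(0).round(3))
st('wplate',(325,215,380,275),.09,.15);st('knob',(325,215,380,275),.17,.22);st('gplate',(235,247,290,275),.08,.15)
E
```

```text
t: 9.42
tcp_pos: [0.5886, -0.1297, 0.2576]
eef_rot: [[1.0, 0.0, 0.003], [0.0, -1.0, -0.001], [0.003, 0.001, -1.0]]
wrist_force: [0.5, -0.5, 0.7]
opening: 0.0705
grasp_force: 0.0
t: 10.25
tcp_pos: [0.3946, -0.1295, 0.2551]
eef_rot: [[1.0, -0.001, 0.001], [-0.001, -1.0, -0.0], [0.001, 0.0, -1.0]]
wrist_force: [0.5, -1.4, -0.0]
opening: 0.0705
grasp_force: 0.0
wplate 1999 [ 0.5913 -0.1246  0.1348] lo [ 0.512 -0.204  0.124] hi [ 0.67  -0.053  0.15 ]
knob 94 [ 0.5833 -0.1292  0.1959] lo [ 0.57  -0.142  0.171] hi [ 0.598 -0.116  0.206]
gplate 866 [0.549  0.1327 0.1051] lo [0.51  0.057 0.089] hi [0.585 0.213 0.148]
```

View pics/t3.png

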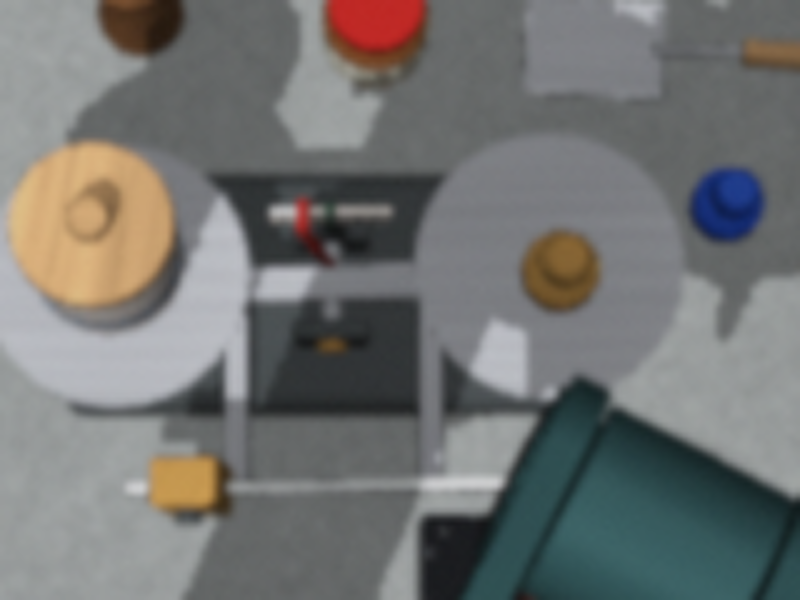

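The pointer at crop (303,220) is still left of the middle mark and the plates haven't moved. The canister therefore outweighs the load by more than 120 g, and the poise at (185,483) has to slide. I'll go above it, grip it lightly along the bar and slide it about 100 mm.

```bash
python3 -m creep '{"linear":[[0.2,-0.7,0],[0.4,-1,0],[0.4,-1,0],[0.4,-1,0],[0.4,-1,0],[0.4,-1,0],[0.4,-1,0],[0.16,-1,0],[0,-1,0],[0,-0.1,0]],"rotation":[[0,0,0],[0,0,0],[0,0,0],[0,0,0],[0,0,0],[0,0,0],[0,0,0],[0,0,0],[0,0,0],[0,0,0]],"hand":[0.6,0.6,0.6,0.6,0.6,0.6,0.6,0.6,0.6,0.6]}' 3
python3 -m creep '{"linear":[[0,0,0],[0,0,0.5],[0,0,1],[0,0,1],[0,0,1],[0,0,1],[0,0,0.9],[0,0,0.6],[0,0,0.3],[0,0,0]],"rotation":[[0,0,0],[0,0,0],[0,0,0],[0,0,0],[0,0,0],[0,0,0],[0,0,0],[0,0,0],[0,0,0],[0,0,0]],"hand":[0.6,0.6,0.6,0.6,0.6,0.6,0.6,0.6,0.6,0.6]}'
```

```text
t: 11.13
tcp_pos: [0.4656, 0.0944, 0.2545]
eef_rot: [[1.0, 0.003, 0.001], [0.003, -1.0, 0.002], [0.001, -0.002, -1.0]]
wrist_force: [0.0, -1.2, -0.7]
opening: 0.0699
grasp_force: 0.0
t: 11.97
tcp_pos: [0.4633, 0.0896, 0.0956]
eef_rot: [[1.0, -0.001, -0.003], [-0.001, -1.0, -0.0], [-0.003, 0.0, -1.0]]
wrist_force: [-0.3, 0.1, 0.0]
opening: 0.0701
grasp_force: 0.0
```

```bash
python3 -m creep '{"linear":[[0,0,0.2],[0,0,0],[0,0,0],[0,0,0],[0,0,0],[0,0,0],[0,0,0],[0,0,0],[0,0,0],[0,0,0]],"rotation":[[0,0,0],[0,0,0],[0,0,0],[0,0,0],[0,0,0],[0,0,0],[0,0,0],[0,0,0],[0,0,0],[0,0,0]],"hand":[0.1,0,-0.05,-0.1,-0.15,-0.2,-0.2,-0.2,-0.2,-0.2]}' 3
```

```text
t: 12.8
tcp_pos: [0.4646, 0.0906, 0.0925]
eef_rot: [[1.0, 0.0, 0.001], [0.0, -1.0, 0.0], [0.001, -0.0, -1.0]]
wrist_force: [0.6, -0.1, 5.7]
opening: 0.0425
grasp_force: 3.2
```

```bash
python3 -m creep '{"linear":[[0,0.2,-0.04],[0,0.5,-0.05],[0,0.5,-0.05],[0,0.5,-0.05],[0,0.5,-0.05],[0,0.5,-0.05],[0,0.5,-0.05],[0,0.5,-0.05],[0,0.3,-0.02],[0,0,0]],"rotation":[[0,0,0],[0,0,0],[0,0,0],[0,0,0],[0,0,0],[0,0,0],[0,0,0],[0,0,0],[0,0,0],[0,0,0]],"hand":[-0.2,-0.2,-0.2,-0.2,-0.2,-0.2,-0.2,-0.2,-0.2,-0.2]}' 3
python3 -m creep '{"linear":[[0,0,0],[0,0,0],[0,0,0],[0,0,0],[0,0,0],[0,0,0],[0,0,0],[0,0,0],[0,0,0],[0,0,0]],"rotation":[[0,0,0],[0,0,0],[0,0,0],[0,0,0],[0,0,0],[0,0,0],[0,0,0],[0,0,0],[0,0,0],[0,0,0]],"hand":[0.6,0.6,0.6,0.6,0.6,0.6,0.6,0.6,0.6,0.6]}' 3
python3 -m creep '{"linear":[[0,0,0],[0,0,0],[0,0,0],[0,0,0],[0,0,0],[0,0,0],[0,0,0],[0,0,0],[0,0,0],[0,0,0]],"rotation":[[0,0,0],[0,0,0],[0,0,0],[0,0,0],[0,0,0],[0,0,0],[0,0,0],[0,0,0],[0,0,0],[0,0,0]],"hand":[0.6,0.6,0.6,0.6,0.6,0.6,0.6,0.6,0.6,0.6]}' 3
cat > tilt.py <<'E'
from h import *
s=snap('top');P=cloud(s)
# plane fit heights: goods plate front part vs weights plate
q=P[200:280,225:390].reshape(-1,3)
def z(y0):
    m=(np.hypot(q[:,0]-.59,q[:,1]-y0)<.07)&(q[:,2]>.085)&(q[:,2]<.155);return m.sum(),np.median(q[m,2])
a=z(-.127);b=z(.133);print('plates',a,b,'tilt',(b[1]-a[1])/.26)
E
python3 tilt.py
python3 - <<'E'
from h import *
s=snap('scene');P=cloud(s);c=s['color'].astype(int)
save(s['color'],'sc4.png',(260,180,400,285),5.7)
E
```

```text
t: 13.63
tcp_pos: [0.4642, -0.0108, 0.1023]
eef_rot: [[1.0, -0.001, 0.0], [-0.001, -1.0, -0.001], [0.0, 0.001, -1.0]]
wrist_force: [0.8, -0.4, 0.0]
opening: 0.0405
grasp_force: 3.0
t: 14.47
tcp_pos: [0.464, -0.0094, 0.1022]
eef_rot: [[1.0, 0.0, 0.0], [0.0, -1.0, 0.0], [0.0, -0.0, -1.0]]
wrist_force: [0.1, 0.2, 0.3]
opening: 0.0701
grasp_force: 0.0
t: 15.3
tcp_pos: [0.464, -0.0095, 0.1022]
eef_rot: [[1.0, 0.0, 0.0], [0.0, -1.0, 0.0], [0.0, -0.0, -1.0]]
wrist_force: [-0.5, -0.4, 0.6]
opening: 0.0705
grasp_force: 0.0
plates (np.int64(1551), np.float64(0.11426202371450311)) (np.int64(839), np.float64(0.12450306593231564)) tilt 0.03938862391466355
```

View pics/sc4.png

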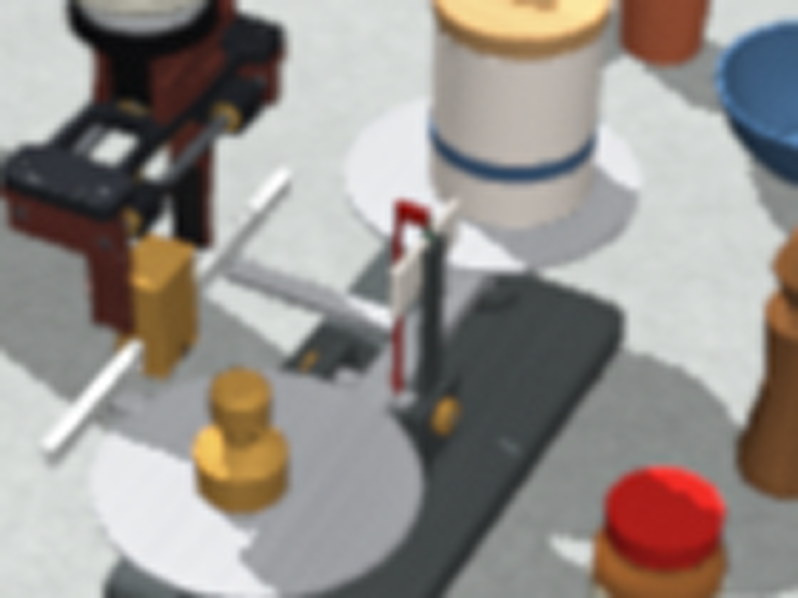

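The crop shows the beam off its stops and the poise standing free between the open fingers. The plate heights give a tilt of about +0.038 rad, so roughly 38 g too much. The poise goes back about 14.5 mm.

```bash
python3 -m creep '{"linear":[[0,0,0],[0,0,0],[0,0,0],[0,0,0],[0,0,0],[0,0,0],[0,0,0],[0,0,0],[0,0,0],[0,0,0]],"rotation":[[0,0,0],[0,0,0],[0,0,0],[0,0,0],[0,0,0],[0,0,0],[0,0,0],[0,0,0],[0,0,0],[0,0,0]],"hand":[0.1,0,-0.05,-0.1,-0.15,-0.2,-0.2,-0.2,-0.2,-0.2]}' 3
python3 -m creep '{"linear":[[0,-0.1,0],[0,-0.16,0],[0,-0.16,0],[0,-0.16,0],[0,0,0],[0,0,0],[0,0,0],[0,0,0],[0,0,0],[0,0,0]],"rotation":[[0,0,0],[0,0,0],[0,0,0],[0,0,0],[0,0,0],[0,0,0],[0,0,0],[0,0,0],[0,0,0],[0,0,0]],"hand":[-0.2,-0.2,-0.2,-0.2,-0.2,-0.2,-0.2,-0.2,-0.2,-0.2]}' 3
python3 -m creep '{"linear":[[0,0,0],[0,0,0],[0,0,0],[0,0,0],[0,0,0],[0,0,0],[0,0,0],[0,0,0],[0,0,0],[0,0,0]],"rotation":[[0,0,0],[0,0,0],[0,0,0],[0,0,0],[0,0,0],[0,0,0],[0,0,0],[0,0,0],[0,0,0],[0,0,0]],"hand":[0.6,0.6,0.6,0.6,0.6,0.6,0.6,0.6,0.6,0.6]}' 3
python3 -m creep '{"linear":[[0,0,0],[0,0,0],[0,0,-0.3],[0,0,-0.8],[0,0,-1],[0,0,-1],[0,0,-1],[0,0,-0.5],[0,0,0],[0,0,0]],"rotation":[[0,0,0],[0,0,0],[0,0,0],[0,0,0],[0,0,0],[0,0,0],[0,0,0],[0,0,0],[0,0,0],[0,0,0]],"hand":[0.6,0.6,0.6,0.6,0.6,0.6,0.6,0.6,0.6,0.6]}' 3
python3 -m creep '{"linear":[[-0.5,0,0],[-0.5,0,0],[-0.5,0,0],[0,0,0],[0,0,0],[0,0,0],[0,0,0],[0,0,0],[0,0,0],[0,0,0]],"rotation":[[0,0,0],[0,0,0],[0,0,0],[0,0,0],[0,0,0],[0,0,0],[0,0,0],[0,0,0],[0,0,0],[0,0,0]],"hand":[0.6,0.6,0.6,0.6,0.6,0.6,0.6,0.6,0.6,0.6]}' 3
python3 tilt.py; python3 tilt.py
python3 - <<'E'
from h import *
s=snap('scene');save(s['color'],'sc5.png',(260,160,400,265),5.7)
E
```

```text
t: 16.23
tcp_pos: [0.464, -0.0095, 0.1022]
eef_rot: [[1.0, 0.0, 0.0], [0.0, -1.0, -0.0], [0.0, 0.0, -1.0]]
wrist_force: [-0.3, -0.5, 1.6]
opening: 0.0409
grasp_force: 3.0
t: 17.07
tcp_pos: [0.464, 0.005, 0.1021]
eef_rot: [[1.0, 0.0, -0.0], [0.0, -1.0, 0.0], [-0.0, -0.0, -1.0]]
wrist_force: [0.5, 1.5, 0.6]
opening: 0.0396
grasp_force: 3.0
t: 17.9
tcp_pos: [0.464, 0.0051, 0.1022]
eef_rot: [[1.0, 0.0, -0.0], [0.0, -1.0, 0.0], [-0.0, -0.0, -1.0]]
wrist_force: [1.3, 0.5, 0.4]
opening: 0.07
grasp_force: 0.0
t: 18.73
tcp_pos: [0.4644, 0.005, 0.2179]
eef_rot: [[1.0, 0.0, 0.002], [0.0, -1.0, -0.0], [0.002, 0.0, -1.0]]
wrist_force: [-0.1, 0.6, -0.8]
opening: 0.0699
grasp_force: 0.0
t: 19.57
tcp_pos: [0.4268, 0.005, 0.2171]
eef_rot: [[1.0, 0.0, 0.0], [0.0, -1.0, 0.0], [0.0, -0.0, -1.0]]
wrist_force: [-0.1, 0.8, 0.2]
opening: 0.0704
grasp_force: 0.0
plates (np.int64(1611), np.float64(0.1201770751889939)) (np.int64(840), np.float64(0.11866910360633309)) tilt -0.005799890702541559
plates (np.int64(1619), np.float64(0.12007768103008987)) (np.int64(838), np.float64(0.1188834949395452)) tilt -0.004593023425171803
```

View pics/sc5.png

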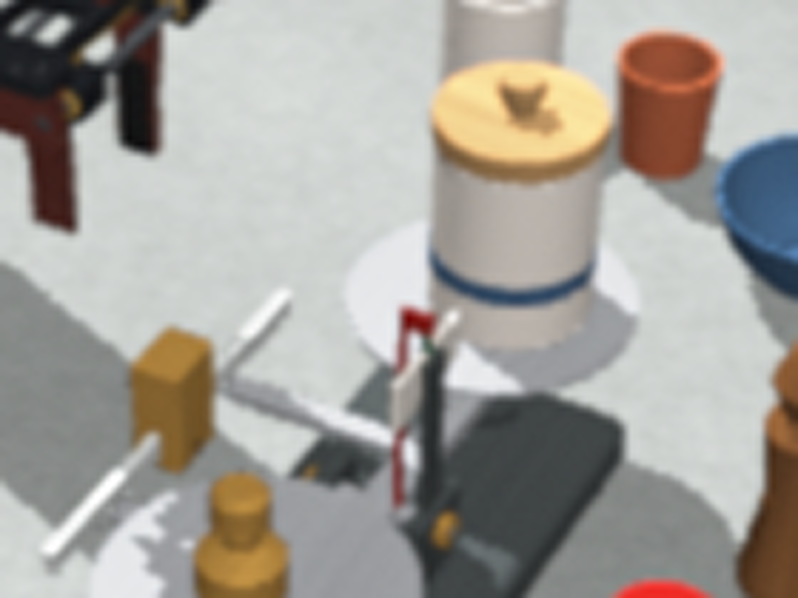

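The crop shows the pointer at the green mark near (430,345), with the arm clear of everything and the weight and canister standing. Two tilt readings agree at about −0.005 rad, well inside 0.025. Handing in.

```bash
python3 -c "
from rig import arm
print(arm.hand_in())"
```

```text
the job is handed in; nothing more can be done
None
```

I handed the job in at about 20 s: the 500 g weight is on its plate, the poise is slid to balance, and the beam rests at about −0.005 rad by camera (limit 0.025); the interface gave no verdict.

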